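# Put the caliper away in its sliding-cover case

## Task

Put the caliper that lies on the bench away in its case. The cover is locked: press the spring catch down through the opening in the cover and, with it held down, slide the cover back as far as it goes, with no more than thumb force on the catch and without dragging the cover hard against it; then lay the caliper flat in its fitted recess, jaws in the jaw pocket at the end far from the catch, setting it down rather than dropping it. Slide the cover fully shut again so that the catch springs up in its opening, and leave the screwdriver, the tin and the hex keys lying where they are.

Things in the scene. Friction and masses are not known exactly. Their poses are not given: they have to be found in the camera images.
- case: grey plastic case screwed to the bench, 280 (x) x 112 (y) x 44 mm, with a sliding cover. Origin: centre of its underside, z up, +x the way the cover opens. Side lips (top z 44.5) hold the cover's long edges; |y| < 46 is open from above. End wall at x -134 (to z 44.5) stops the shut cover; the other end is low. Bay: x -134 to 76, |y| < 43, floor z 6; uncovered to x 70 when the cover is back
- case_bay (a point): where the stowed caliper's origin belongs, on the bay floor: case x -34, y -4, z 6; its +y then points to the case's -x (jaws at the end far from the catch), its +x to the case's +y. The bay's black insert, 6 mm thick (top z 12), leaves free a beam channel, y -4 to 20, all along the bay, and a jaw pocket, x -134 to -103, y -43 to 20
- case_well (a point): centre of the finger well in the insert, on the bay floor (case x -26, y 8, z 6): from x -60 to 8 the insert is cut away over the bay's full width (|y| < 43), so that fingers can reach down beside the beam
- cover: aluminium sliding cover, captive in the case's grooves (play 1.5 mm in height, 1 mm sideways), 276 x 100 x 8 mm, 280 g. Origin on its underside; it spans own x -133 to 143. Shut, its frame is the case's raised by 30 mm, so its x in the case's frame is its travel: 0 shut (-1 at the end wall), 203 at its hard stop. Locked, it moves 2.5 mm. Slid back it overhangs and droops up to 6 mm at its tip
- cover_window (a point): centre of the opening through the cover, level with its top face (cover x 101, y 0, 8 mm above its underside). The opening, 40 (x) x 56 (y) mm, is the only hand-hold: shut fingertips fit in and can push either edge. Unlocked, the cover slides with some 2 to 8 N, as the catch rubs under it
- catch (a joint): travel of the spring catch, m: 0 = up (locks the cover when in the opening), grows as it is pressed to its end stop at 0.010. 4 N to start, 8.5 N at the stop. The cover is free with it 0.005 to 0.0065 down or more; once the cover has moved some 4 mm it keeps the catch down itself, until the opening is back over it
- catch_top (a point): centre of the catch's flat top, a ribbed steel pad 35 (case x) x 46 (case y) mm that fills the opening but for 2.5 mm at the ends and 5 mm at the sides. At rest at case x 101, y 0, z 35: 3 mm below the cover's top face. Beyond the pad the case under the cover lies at z 23, so a fingertip pressing the pad down can travel on with the cover
- caliper: steel sliding caliper lying flat, 190 (y) x 58 x 13 mm, 150 g. Origin: centre of its underside; z up; +y along the beam to the jaws. Beam x 4 to 20, y -95 to 95, z 0 to 8. Jaws x -34 to 4, y 75 to 95. Display slider, fixed, x -4 to 24, y 12 to 68, up to z 13
- caliper_grip (a point): best place to grip the caliper: middle of the bare beam (16 mm wide, 8 high) beside the display, caliper x 12, y -8, z 4
- screwdriver: red-handled screwdriver lying on the bench, 191 x 25 x 27 mm, a bystander; origin under its middle, long axis x. It and the caliper swap places from run to run
- weigh_tin: round tin, 52 mm across, 26 high, a bystander; origin under its centre
- hex_key_set: folding hex-key set, 85 x 33 x 28 mm, a bystander; origin under its centre

How it is judged:
By the outcome, as a careful person would: the job done as asked, in the order asked, and still so for the second after the job is handed in, with the robot touching nothing.
It also fails if it takes over 72 s, if anything falls off the work surface, if the arm or the gripper's body presses on something with over 40 N, if the wrist force passes 120 N, or if a joint passes its speed limit or range.

## Robot

A 6-joint arm with a two-finger parallel gripper is mounted at the origin on a cart in front of the work surface, level with it; the furniture and walls round the work are solid. World frame = base frame: x ahead of the robot, y to its left, z up, the work surface at z = 0. Lengths are in m, angles in rad, forces in N, time in s.
With the tool pointing down it reaches from about 0.375 to 0.75 m from the base axis. Payload 9 kg.
Tool frame: the origin (TCP) lies on the centre line of the jaws, within the pads' length; the fingertips stand 19 mm ahead of it and the grasp point (between the pads) is the TCP; z points along the fingers, y is the line along which they close (so a half turn about z gives the same grasp; the last joint's range is limited). The gripper opens to 85 mm and grips with 20 to 120 N. Pads are 22 mm wide; open, the fingers measure 114 mm over their backs; the gripper's body (76 mm by 85 mm) begins 54 mm behind the grasp point. The pads swing forward as they close: fully open they stand 13 mm farther back than shut.
Start: joints at [0.957, 0.104, 0.097, 1.564, 0, 1.353], TCP at [0.231, 0.554, 0.25] pointing down, gripper open.
Joint ranges: [-2.99, 2.99], [-0.84, 1.86], [-1.1, 1.16], [-1.84, 2.11], [-1.51, 1.56], [-3.14, 3.14]. Speed limits (rad/s): [2.22, 2.22, 2.57, 3.14, 3.14, 3.14].

## Interface

Orientations are given as a rotation vector (axis times angle).
In Python, from rig import state, capture, job gives the robot as it stands. The module is installed in compiled form; this text tells all that it offers.
- The arm moves only by the tool jog_arm, never from a script. Its argument "deltas" is text: rows parted by semicolons, each of 4 numbers parted by spaces: the shift along the tool's x, y, z in mm, then the turn about the tool's z in degrees. A call has 1 to 8 rows; each row shifts and turns the commanded pose from where the row before left it, along the tool's axes as they then stand; what a row does not reach is not made up. A row lasts 1/8 s, in which the tool goes at most 62.5 mm and 10.7 degrees, less where a joint would pass 70% of its speed; a pose out of reach is approached as far as the arm can. A call is refused whole if a number of a shift passes 62.5 or a number of a turn 10.7, either way. A call with a gripper value outside its range is refused whole. "jaw" is the opening, from 0 (shut) to 1 (fully open), set as the call begins (left out, the last holds). The fingers move at their own pace and stop on an object; "squeeze" is the grip in N (left out, the last holds). Time passes only in rows, so rows that do not move let the fingers close. It gives the time, the measured TCP pose, the force, the opening and the grip force at its end, in the units of the state.
- state(): the state, without advancing time (a new reading comes with each control period).
- capture(name): name is "scene" or "side" or "wrist"; returns a dict with "img" (400x640x3 uint8, red, green, blue), "intrinsics" (3x3 intrinsics, pixels), "cam_to_world" (4x4, takes a point from camera to world coordinates). Camera axes: x right, y down, z forward; pixel columns grow to the right and rows downward; lengths in m; the calibration is good to about 2 mm. A picture is of the moment at which its call begins. There is no depth.
- job.hand_in(): hands the job in; it is judged then, once.
The state is a dict: "time": time; "qpos": joint angles; "qvel": joint speeds; "joint_torque": joint torques, N m; "eef_pos": TCP position; "ee_rot": TCP orientation; "wrist_force": force on the tool from outside, world axes, zero at the start; "ft_torque": the same for the moment, N m; "gripper_width": finger opening in m; "gripper_force": force on a finger pad.
Only numpy, scipy, OpenCV 4.12 (cv2) and the standard library are available. Lean on these libraries where they do the work, as an engineer would, in place of code of your own. Each camera call takes 0.05 s, during which the arm holds its last target. There are 200 camera calls.

## Working session

There is one attempt and no reset: what is moved stays moved. The work goes in short steps, Python scripts to look and compute and a tool call to move; the robot and the scene stay as the last step left them, time stands still between calls to the robot, and variables do not carry over. Pictures are saved under pics/ and viewed, at most 10 in all, crops included, and the job is handed in when it is done.

Besides the shell and the picture viewer there is one more tool, called after "Emit:" by a JSON object that holds its "api" and its "payload". jog_arm: Moves the arm, as the interface text tells. Its arguments: {"type":"object","properties":{"deltas":{"type":"string"},"jaw":{"type":"number"},"squeeze":{"type":"number"}},"required":["deltas"]}

```bash
mkdir -p pics; python3 - <<'E'
from rig import state,capture
import cv2,numpy as np,pickle
d={}
for n in("scene","side"):
    c=capture(n);d[n]=c
    cv2.imwrite(f"pics/{n}0.png",cv2.cvtColor(c["img"],cv2.COLOR_RGB2BGR))
    print(n,c["intrinsics"].round(1).tolist(),c["cam_to_world"].round(3).tolist())
pickle.dump(d,open("d0.pkl","wb"))
s=state();print(s["time"],s["eef_pos"],s["ee_rot"],s["gripper_width"])
E
```

```text
scene [[476.7, 0.0, 310.7], [0.0, 476.7, 204.6], [0.0, 0.0, 1.0]] [[0.727, -0.368, 0.579, -0.132], [-0.686, -0.374, 0.624, -0.904], [-0.013, -0.851, -0.525, 0.68], [0.0, 0.0, 0.0, 1.0]]
side [[396.8, 0.0, 312.3], [0.0, 396.8, 198.7], [0.0, 0.0, 1.0]] [[0.898, -0.183, 0.4, 0.207], [-0.44, -0.413, 0.797, -0.837], [0.019, -0.892, -0.451, 0.443], [0.0, 0.0, 0.0, 1.0]]
0.1 [0.23115673 0.55337454 0.24958514] [-6.17569138e-01 -3.07980630e+00  1.77108215e-03] 0.08553192400854652
```

View pics/scene0.png

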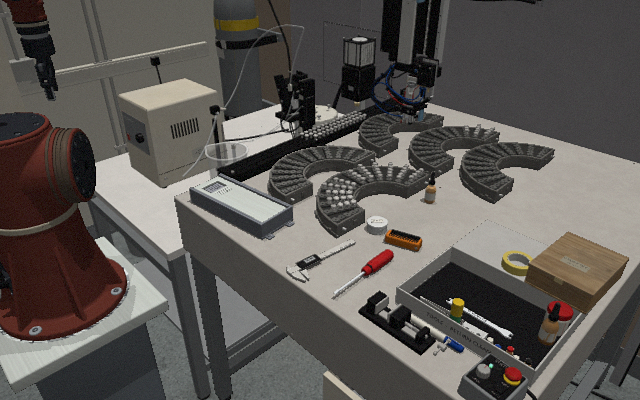

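View pics/side0.png

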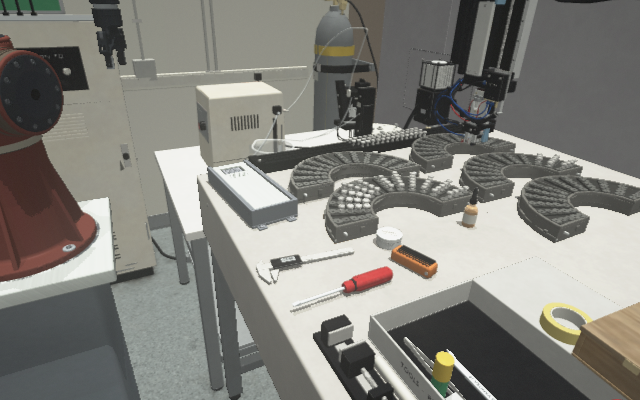

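The scene view shows the case at about (190–293, 175–237) with the window end towards (210, 185). The caliper is at (287–355, 240–280), and the screwdriver, tin and hex keys lie to its right. I'll zoom in for corner pixels.

```bash
python3 - <<'E'
import cv2,numpy as np,pickle
d=pickle.load(open("d0.pkl","rb"))
def crop(n,x,y,w,h):
    im=cv2.cvtColor(d[n]["img"],cv2.COLOR_RGB2BGR)[y:y+h,x:x+w]
    im=cv2.resize(im,(400,300),interpolation=cv2.INTER_CUBIC)
    k=400/w
    for i in range(0,w,20):
        cv2.putText(im,str(x+i),(int(i*k),8),0,.3,(0,0,255),1);cv2.line(im,(int(i*k),0),(int(i*k),300),(0,0,255) ,1) if 0 else None
    for j in range(0,h,10):
        cv2.putText(im,str(y+j),(0,int(j*k)+4),0,.3,(0,0,255),1)
    return im
a=np.vstack([np.hstack([crop("scene",180,165,120,90),crop("scene",280,220,100,75)]),np.hstack([crop("side",198,145,108,81),crop("side",250,230,112,84)])])
cv2.imwrite("pics/crop0.png",a)
E
```

```text
(no output)
```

View pics/crop0.png

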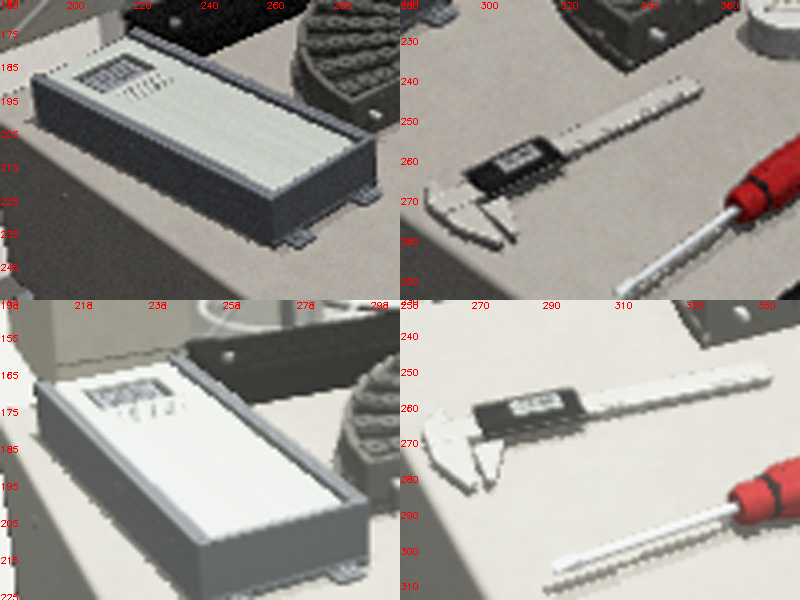

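```bash
cat > h.py <<'E'
import numpy as np,pickle
from scipy.optimize import least_squares
def proj(c,P):
    T=np.linalg.inv(c["cam_to_world"]);p=(T[:3,:3]@P.T).T+T[:3,3]
    q=(c["intrinsics"]@p.T).T;return q[:,:2]/q[:,2:]
def w(pose,L):
    L=np.array(L,float)/1000;c,s=np.cos(pose[2]),np.sin(pose[2])
    return np.c_[pose[0]+c*L[:,0]-s*L[:,1],pose[1]+s*L[:,0]+c*L[:,1],L[:,2]]
def fit(obs,x0):
    f=lambda p:np.concatenate([(proj(c,w(p,[o[:3] for o in O]))-np.array([o[3:] for o in O])).ravel() for c,O in obs])
    r=least_squares(f,x0,loss="soft_l1",x_scale=[.01,.01,.05]);return r.x,f(r.x).reshape(-1,2)
E
python3 - <<'E'
from h import *
d=pickle.load(open("d0.pkl","rb"));S,D=d["scene"],d["side"]
case=[(S,[(-140,56,44.5,261.6,224.1),(-140,-56,44.5,292.8,206.4),(140,56,44.5,189.9,188.1),(140,-56,44.5,219,174),(-140,56,0,263.1,239.1),(-140,-56,0,291.9,221.1),(140,56,0,191.4,201.6),
 (121,28,38,202.5,187.5),(121,-28,38,220.5,180.6),(81,-28,38,227.1,186),(81,28,38,209.1,193.5)]),
(D,[(-140,56,44.5,252.8,210.6),(-140,-56,44.5,297.4,199.8),(140,56,44.5,208,167.4),(140,-56,44.5,246.1,159.8),(-140,-56,0,297.4,217.9)])]
cal=[(S,[(20,-95,8,353.8,239.5),(4,-95,8,355.8,243),(24,68,13,296.8,262),(24,12,13,315.8,253.8),(-4,12,13,322,259.5),(-4,68,13,300,270)]),
(D,[(20,-95,8,353,247.4),(4,-95,8,354.2,253),(24,68,13,271,258.8),(24,12,13,299,254.4),(-4,12,13,301.8,265.6),(-4,68,13,273.2,268.4)])]
for n,o,y in(("case",case,2.),("cal",cal,2.5)):
  best=min((fit(o,[.4,.1,y+k]) for k in(-1,0,1)),key=lambda r:np.abs(r[1]).sum())
  print(n,best[0].round(4),best[1].round(1).tolist())
E
```

```text
case [0.4626 0.0112 1.6733] [[-0.7, 1.3], [0.0, -0.1], [-1.1, 0.2], [1.8, -0.7], [-0.9, 1.5], [1.5, -0.1], [-0.3, 0.7], [-0.8, 1.2], [-2.8, 0.4], [-0.0, -0.5], [2.0, -0.1], [-0.5, 0.4], [1.4, -0.9], [-0.3, -1.0], [1.4, -0.9], [1.3, -1.5]]
cal [ 0.4733 -0.2996  1.4314] [[-1.5, 0.8], [0.8, 0.5], [-2.1, 1.2], [-0.7, 0.2], [0.4, 0.7], [1.8, -0.3], [-0.7, 0.8], [1.4, -0.3], [-1.1, 0.0], [0.2, -0.5], [1.7, -3.2], [0.2, -0.7]]
```

```bash
cat >> h.py <<'E'
def go(x,y,z,yaw):
    from rig import state
    from scipy.spatial.transform import Rotation as Rn
    s=state();R=Rn.from_rotvec(s["ee_rot"]).as_matrix();y0=np.arctan2(R[1,0],R[0,0])
    turn=(y0-yaw+np.pi)%(2*np.pi)-np.pi
    Rf=np.array([[np.cos(yaw),np.sin(yaw),0],[np.sin(yaw),-np.cos(yaw),0],[0,0,-1]])
    dd=(np.array([x,y,z])-s["eef_pos"])*1000
    print("t %.2f turn %.1f deg; shift after turn"%(s["time"],np.degrees(turn)),(Rf.T@dd).round(1),"before turn",(R.T@dd).round(1),"pos",s["eef_pos"].round(4),"tilt",R[:,2].round(3),"F",s["wrist_force"].round(1))
E
python3 -c "
from h import *
go(.4523,.1117,.2,1.673)"
```

```text
t 0.10 turn 61.5 deg; shift after turn [-461.9  174.9   49.6] before turn [-374.3 -322.2   49.9] pos [0.2312 0.5534 0.2496] tilt [-0.001 -0.001 -1.   ] F [0.2 0.3 0.3]
```

Emit:
{"api": "jog_arm", "payload": {"deltas": "0 0 0 10;0 0 0 10;0 0 0 10;0 0 0 10;0 0 0 10.7;0 0 0 10.7;-46 17 5 0;-46 17 5 0", "jaw": 0}}

```text
time: 1.1
eef_pos: [0.2747, 0.4646, 0.2395]
ee_rot: [2.102, 2.334, -0.001]
wrist_force: [0.4, -0.7, 0.8]
gripper_width: -0.0001
gripper_force: 0.0
```

Emit:
{"api": "jog_arm", "payload": {"deltas": "-46 17 5 0;-46 17 5 0;-46 17 5 0;-46 18 5 0;-46 18 5 0;-46 18 5 0;-46 18 5 0;-46 18 5 0"}}

```text
time: 2.1
eef_pos: [0.4532, 0.1126, 0.2]
ee_rot: [-2.104, -2.333, -0.0]
wrist_force: [1.0, 0.3, -0.1]
gripper_width: -0.0
gripper_force: 0.0
```

```bash
python3 - <<'E'
from h import *
from rig import capture
import cv2
go(.4523,.1117,.2,1.673)
c=capture("wrist");pickle.dump(c,open("w1.pkl","wb"));print(c["cam_to_world"].round(3))
cv2.imwrite("pics/w1.png",cv2.cvtColor(c["img"],cv2.COLOR_RGB2BGR))
E
```

```text
t 2.10 turn 0.1 deg; shift after turn [-0.8 -1.  -0. ] before turn [-0.8 -1.  -0. ] pos [0.4532 0.1126 0.2   ] tilt [ 0.  0. -1.] F [ 1.   0.3 -0.1]
[[ 0.995  0.098  0.032  0.445]
 [ 0.103 -0.946 -0.309  0.192]
 [-0.     0.31  -0.951  0.323]
 [ 0.     0.     0.     1.   ]]
```

View pics/w1.png

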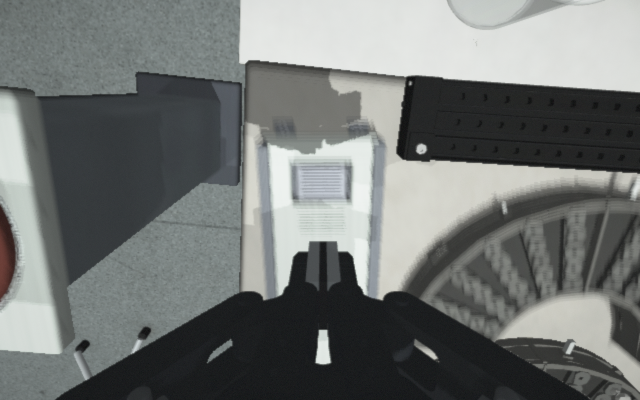

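The wrist view shows the window at about (292–350, 161–203). It looks blurred because the arm was still settling, so I'll take it again as a crop and measure.

```bash
cat >> h.py <<'E'
def unproj(c,uv,z):
    T=c["cam_to_world"];o=[]
    for u in uv:
        v=T[:3,:3]@np.linalg.inv(c["intrinsics"])@[u[0],u[1],1];o.append(T[:3,3]+v*(z-T[2,3])/v[2])
    return np.array(o)
def grab(name,fn,x,y,w_,h_,k):
    from rig import capture
    import cv2
    c=capture(name);pickle.dump(c,open(fn+".pkl","wb"))
    im=cv2.resize(cv2.cvtColor(c["img"],cv2.COLOR_RGB2BGR)[y:y+h_,x:x+w_],None,fx=k,fy=k,interpolation=cv2.INTER_CUBIC)
    for i in range(0,w_,20):cv2.putText(im,str(x+i),(i*k,8),0,.35,(0,0,255),1)
    for j in range(0,h_,10):cv2.putText(im,str(y+j),(0,j*k+4),0,.35,(0,0,255),1)
    cv2.imwrite("pics/"+fn+".png",im);return c
E
python3 - <<'E'
from h import *
c=grab("wrist","w2",240,110,160,120,5)
go(.4523,.1117,.2,1.673)
print(unproj(c,[(292,161),(350,161),(351,203),(293,203),(321,182)],.038).round(4))
E
```

```text
t 2.20 turn -0.2 deg; shift after turn [ 1.2 -1.6 -0.8] before turn [ 1.2 -1.6 -0.8] pos [0.454  0.1106 0.1992] tilt [-0.001 -0.001 -1.   ] F [ 0.3  0.6 -0.2]
[[0.4259 0.1224 0.038 ]
 [0.4772 0.1276 0.038 ]
 [0.4832 0.0883 0.038 ]
 [0.4296 0.0829 0.038 ]
 [0.4535 0.1056 0.038 ]]
```

View pics/w2.png

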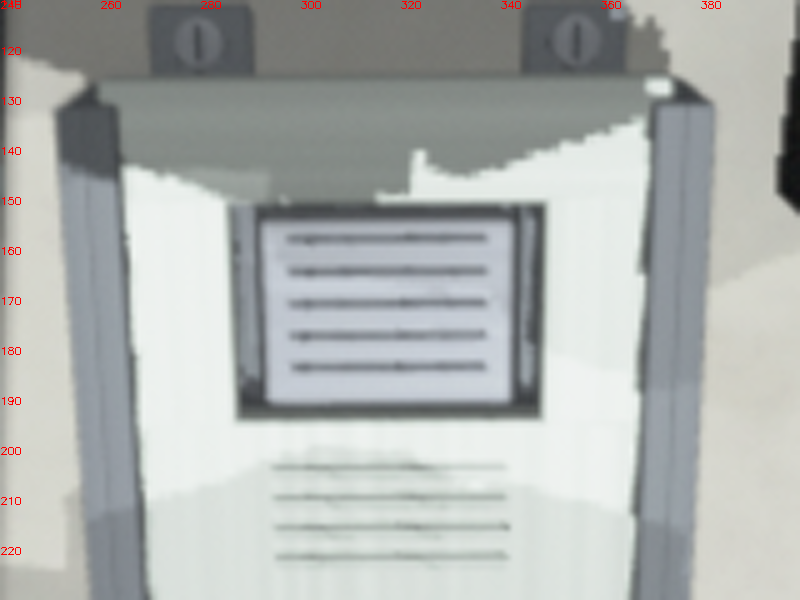

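Here the window corners are (286,151), (349,151), (349,194) and (287,194), with the ribbed pad centred inside. The lip ends are at (251,132) and (382,131).

```bash
python3 - <<'E'
from h import *
c=pickle.load(open("w2.pkl","rb"))
p=unproj(c,[(286,151),(349,150.6),(348.6,193.6),(287.4,193.6)],.038);print(p.round(4),p.mean(0).round(4))
r=fit([(c,[(121,28,38,286,151),(121,-28,38,349,150.6),(81,-28,38,348.6,193.6),(81,28,38,287.4,193.6),(140,56,44.5,251.4,132),(140,-56,44.5,382.4,130.6),(143,45,38,259.4,125.6)])],[.46,.01,1.67]);print(r[0].round(4),r[1].round(1).tolist(),w(r[0],[(101,0,0)]))
E
```

```text
[[0.42   0.1308 0.038 ]
 [0.4752 0.1368 0.038 ]
 [0.4798 0.0972 0.038 ]
 [0.4238 0.0915 0.038 ]] [0.4497 0.1141 0.038 ]
[0.4605 0.0133 1.6805] [[-0.6, 0.3], [-0.0, 0.1], [-0.3, 0.2], [-0.0, 0.8], [-1.0, -1.2], [0.7, -1.1], [5.1, 0.5]] [[0.44948785 0.11371598 0.        ]]
```

```bash
cat >> h.py <<'E'
CASE=[.4605,.0133,1.6805]
def gc(x,y,z,yawoff=0):
    q=w(CASE,[(x,y,z)])[0];go(*q,CASE[2]+yawoff)
E
python3 -c "
from h import *
gc(106,0,62)"
```

```text
t 2.20 turn -0.6 deg; shift after turn [  8.5  -4.2 137.2] before turn [  8.6  -4.1 137.2] pos [0.454  0.1106 0.1992] tilt [-0.001 -0.001 -1.   ] F [ 0.3  0.6 -0.2]
```

Emit:
{"api": "jog_arm", "payload": {"deltas": "4 -2 35 -0.6;4 -2 35 0;0 0 35 0;0 0 20 0;0 0 12 0;0 0 0 0"}}

```text
time: 2.95
eef_pos: [0.4474, 0.1219, 0.0628]
ee_rot: [-2.091, -2.344, 0.001]
wrist_force: [-0.5, -0.2, 0.2]
gripper_width: -0.0
gripper_force: 0.0
```

```bash
python3 -c "
from h import *
gc(106,0,55)"
```

```text
t 2.95 turn 0.3 deg; shift after turn [-3.4  1.1  7.8] before turn [-3.4  1.1  7.8] pos [0.4474 0.1219 0.0628] tilt [-0.001  0.    -1.   ] F [-0.5 -0.2  0.2]
```

Emit:
{"api": "jog_arm", "payload": {"deltas": "-3 1 4 0;0 0 3 0;0 0 1.5 0;0 0 0 0"}}

```text
time: 3.45
eef_pos: [0.4494, 0.1188, 0.0549]
ee_rot: [-2.092, -2.344, -0.0]
wrist_force: [0.2, 1.5, 0.6]
gripper_width: -0.0003
gripper_force: 0.0
```

Emit:
{"api": "jog_arm", "payload": {"deltas": "0 0 1.5 0;0 0 1 0;0 0 0 0"}}

```text
time: 3.82
eef_pos: [0.4496, 0.1188, 0.0526]
ee_rot: [2.091, 2.344, 0.001]
wrist_force: [-0.6, 0.4, 4.3]
gripper_width: 0.0002
gripper_force: 2.2
```

Emit:
{"api": "jog_arm", "payload": {"deltas": "0 0 2 0;0 0 2 0;0 0 2 0;0 0 1 0;0 0 0 0;0 0 0 0"}}

```text
time: 4.58
eef_pos: [0.4496, 0.1188, 0.0457]
ee_rot: [2.091, 2.344, 0.001]
wrist_force: [-2.0, -0.3, 7.8]
gripper_width: 0.0002
gripper_force: 3.7
```

Emit:
{"api": "jog_arm", "payload": {"deltas": "2 0 0 0;2 0 0 0;2 0 0 0;2 0 0 0;2 0 0 0;2 0 0 0"}}

```text
time: 5.32
eef_pos: [0.4489, 0.1302, 0.0459]
ee_rot: [2.09, 2.342, 0.0]
wrist_force: [-0.1, -4.4, 6.9]
gripper_width: 0.0
gripper_force: 4.0
```

Emit:
{"api": "jog_arm", "payload": {"deltas": "5 0 0 0;10 0 0 0;12 0 0 0;12 0 0 0;12 0 0 0;12 0 0 0;12 0 0 0;12 0 0 0"}}

```text
time: 6.32
eef_pos: [0.4379, 0.218, 0.0452]
ee_rot: [-2.091, -2.344, 0.0]
wrist_force: [0.6, -0.8, 0.2]
gripper_width: 0.0
gripper_force: 0.9
```

Emit:
{"api": "jog_arm", "payload": {"deltas": "12 0 0 0;12 0 0 0;12 0 0 0;12 0 0 0;12 0 0 0;12 0 0 0;12 0 0 0;6 0 0 0"}}

```text
time: 7.32
eef_pos: [0.4278, 0.3074, 0.0453]
ee_rot: [-2.091, -2.345, -0.0]
wrist_force: [0.6, -1.4, -0.7]
gripper_width: -0.0002
gripper_force: 0.9
```

```bash
python3 -c "
from h import *
gc(311,0,45.7)"
```

```text
t 7.33 turn 0.3 deg; shift after turn [15.1  0.3 -0.4] before turn [15.1  0.4 -0.4] pos [0.4278 0.3074 0.0453] tilt [ 0.  0. -1.] F [ 0.6 -1.4 -0.7]
```

Emit:
{"api": "jog_arm", "payload": {"deltas": "4 0 0 0;3 0 0 0;2 0 0 0;2 0 0 0;1 0 0 0;0 0 0 0"}}

```text
time: 8.07
eef_pos: [0.4265, 0.3186, 0.0453]
ee_rot: [-2.091, -2.344, -0.0]
wrist_force: [-0.0, -0.6, -0.6]
gripper_width: -0.0
gripper_force: 0.4
```

```bash
python3 - <<'E'
from h import *
import cv2
gc(311,0,45.7)
c=grab("scene","s3",150,130,160,120,5)
E
```

```text
t 8.07 turn 0.2 deg; shift after turn [ 3.8  0.3 -0.4] before turn [ 3.8  0.4 -0.4] pos [0.4265 0.3186 0.0453] tilt [ 0.  0. -1.] F [-0.  -0.6 -0.6]
```

View pics/s3.png

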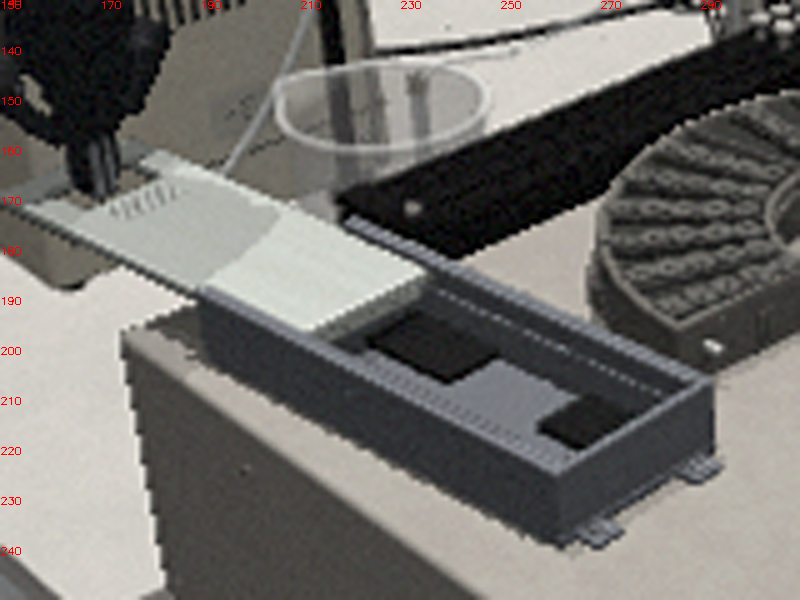

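The cover is slid back, its near edge at about (212–235, 190–197), and the bay is visible. I'll push on gently to the hard stop.

Emit:
{"api": "jog_arm", "payload": {"deltas": "2 0 0 0;2 0 0 0;1 0 0 0;0 0 0 0"}}

```text
time: 8.62
eef_pos: [0.4259, 0.3236, 0.0453]
ee_rot: [-2.091, -2.344, -0.0]
wrist_force: [1.2, -1.4, -0.8]
gripper_width: 0.0002
gripper_force: 0.7
```

Emit:
{"api": "jog_arm", "payload": {"deltas": "1 0 0 0;1 0 0 0;0 0 0 0"}}

```text
time: 9.0
eef_pos: [0.426, 0.324, 0.0451]
ee_rot: [2.091, 2.341, -0.004]
wrist_force: [2.6, -9.8, -0.8]
gripper_width: 0.0
gripper_force: 5.3
```

Emit:
{"api": "jog_arm", "payload": {"deltas": "-4 0 -5 0;0 0 -30 0;0 0 -50 0;0 0 -50 0;-60 0 -20 0;-60 0 0 0;-60 0 0 0;-60 0 0 0"}}

```text
time: 10.0
eef_pos: [0.4536, 0.0823, 0.2008]
ee_rot: [2.09, 2.344, 0.003]
wrist_force: [0.7, 0.3, -0.5]
gripper_width: 0.0001
gripper_force: 0.0
```

Emit:
{"api": "jog_arm", "payload": {"deltas": "-60 0 0 10;-50 0 0 10;-45 0 0 10;-40 0 0 10;-35 0 0 10;0 0 0 10;0 0 0 10;0 0 0 10", "jaw": 0.6}}

```text
time: 11.0
eef_pos: [0.4117, -0.1354, 0.2006]
ee_rot: [-3.11, -0.442, -0.002]
wrist_force: [-0.8, 0.5, -0.5]
gripper_width: 0.0514
gripper_force: 0.0
```

```bash
python3 -c "
from h import *
q=w([.4733,-.2996,1.431],[(12,52,0)])[0]
go(q[0],q[1],.2,-.14)"
```

```text
t 11.00 turn 24.2 deg; shift after turn [ 31.9 142.    0.6] before turn [-29.1 142.6   0.5] pos [ 0.4117 -0.1354  0.2006] tilt [ 0.001  0.    -1.   ] F [-0.8  0.5 -0.5]
```

Emit:
{"api": "jog_arm", "payload": {"deltas": "-10 48 0 8;0 48 0 8;10 48 0 8;0 0 0 0;0 0 0 0"}}

```text
time: 11.62
eef_pos: [0.433, -0.2793, 0.2002]
ee_rot: [-3.134, 0.204, -0.0]
wrist_force: [0.2, -0.0, -0.1]
gripper_width: 0.0513
gripper_force: 0.0
```

```bash
python3 - <<'E'
from h import *
import cv2
q=w([.4733,-.2996,1.431],[(12,52,0)])[0]
go(q[0],q[1],.2,-.14)
c=grab("wrist","w3",160,70,320,240,2)
p=proj(c,w([.4733,-.2996,1.431],[(20,-95,8),(4,-95,8),(24,12,13),(-4,12,13)]));print(p)
E
```

```text
t 11.62 turn 0.6 deg; shift after turn [-9.3  2.5  0.2] before turn [-9.3  2.4  0.2] pos [ 0.433  -0.2793  0.2002] tilt [ 0.     0.001 -1.   ] F [ 0.2 -0.  -0.1]
[[317.88329602  16.23836217]
 [336.36260678  16.44741416]
 [312.95374905 140.79396557]
 [342.31233785 141.10674526]]
```

View pics/w3.png

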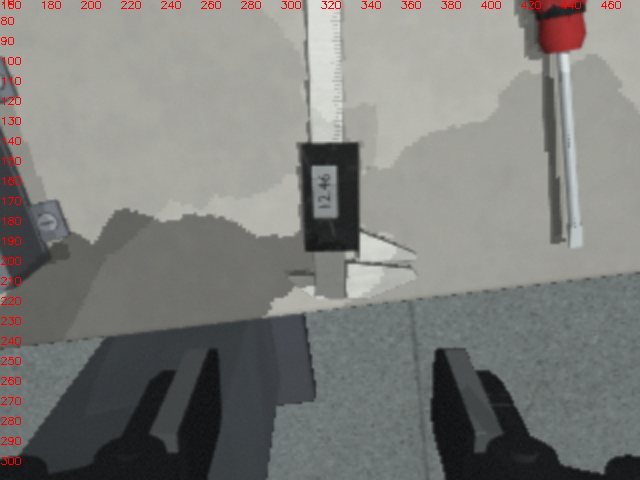

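The caliper display corners are at about (311,141), (339,141), (311.5,195) and (340,195). The beam runs up at columns 313–331. I'll get the beam's edges numerically.

```bash
python3 - <<'E'
from h import *
c=pickle.load(open("w3.pkl","rb"));g=c["img"].astype(int).sum(2)//3
for r in list(range(6,26,3))+[40,60,80,100,120,135]: print(r,g[r,306:346:1].tolist())
E
```

```text
6 [166, 165, 166, 166, 166, 167, 166, 166, 167, 168, 167, 166, 165, 166, 166, 165, 165, 165, 166, 166, 167, 167, 167, 166, 167, 167, 166, 167, 166, 166, 164, 165, 164, 165, 165, 165, 165, 164, 164, 163]
9 [166, 166, 166, 166, 166, 164, 166, 165, 166, 167, 166, 167, 165, 167, 167, 165, 166, 166, 166, 167, 167, 168, 169, 167, 166, 167, 166, 167, 166, 166, 166, 166, 166, 166, 165, 164, 165, 166, 165, 165]
12 [167, 168, 168, 166, 167, 167, 166, 166, 167, 167, 167, 165, 167, 166, 166, 168, 167, 166, 167, 167, 166, 166, 167, 166, 167, 166, 167, 167, 166, 166, 166, 166, 167, 166, 166, 165, 165, 164, 165, 167]
15 [169, 168, 169, 169, 168, 168, 168, 167, 168, 168, 169, 167, 166, 167, 167, 166, 168, 167, 167, 167, 166, 168, 166, 167, 168, 168, 167, 168, 169, 168, 169, 168, 168, 167, 167, 167, 166, 167, 166, 167]
18 [170, 170, 169, 168, 158, 151, 198, 211, 210, 211, 211, 211, 209, 206, 206, 206, 207, 206, 207, 208, 207, 208, 201, 163, 164, 167, 169, 169, 168, 168, 168, 168, 167, 167, 167, 166, 166, 168, 165, 167]
21 [171, 170, 169, 168, 159, 128, 197, 214, 215, 216, 216, 217, 217, 217, 216, 217
[... 852 characters left out ...]
 188, 152, 154, 169, 173, 172, 173, 174, 173, 174, 175, 173, 174, 173, 175, 174, 176]
100 [162, 161, 161, 163, 169, 170, 157, 126, 174, 208, 216, 217, 217, 216, 216, 217, 217, 218, 217, 214, 213, 213, 197, 183, 161, 167, 172, 174, 175, 175, 176, 176, 175, 176, 175, 175, 176, 177, 176, 177]
120 [164, 163, 164, 164, 165, 167, 163, 120, 115, 192, 208, 210, 208, 207, 209, 209, 210, 212, 211, 209, 190, 183, 183, 184, 181, 162, 159, 171, 176, 176, 175, 176, 178, 177, 178, 178, 178, 179, 179, 179]
135 [165, 166, 166, 166, 167, 167, 163, 121, 108, 149, 186, 198, 199, 199, 200, 198, 199, 199, 199, 197, 196, 184, 172, 169, 175, 144, 142, 159, 164, 163, 164, 165, 164, 163, 161, 161, 162, 162, 165, 164]
```

```bash
cat >> h.py <<'E'
CAL=None
E
python3 - <<'E'
from h import *
c=pickle.load(open("w3.pkl","rb"))
o=[(c,[(20,-95,8,311.8,17),(4,-95,8,329,17),(24,12,13,311,141.5),(-4,12,13,339,141.5),(24,68,13,311.5,195),(-4,68,13,340,195)])]
p,r=fit(o,[.4733,-.2996,1.431]);print(p.round(4),r.round(1).tolist())
# beam edges check
print(proj(c,w(p,[(20,-5,8),(4,-5,8),(20,-60,8),(4,-60,8)])).round(1).tolist())
q=w(p,[(12,-8,0)])[0];print(q);go(q[0],q[1],.08,p[2]+np.pi/2-np.pi)
E
```

```text
[ 0.4738 -0.2966  1.4602] [[-0.6, -0.2], [0.7, -0.6], [-0.8, -0.1], [0.5, -0.7], [0.4, 2.0], [-0.3, 1.5]]
[[314.0, 122.6], [330.8, 122.3], [312.4, 60.4], [330.2, 60.0]]
[ 0.48310926 -0.28560431  0.        ]
t 11.68 turn -1.1 deg; shift after turn [ 50.4   1.1 120.4] before turn [ 50.4   0.3 120.4] pos [ 0.4331 -0.2789  0.2004] tilt [ 0.001  0.    -1.   ] F [ 0.1 -0.2 -0.7]
```

Emit:
{"api": "jog_arm", "payload": {"deltas": "25 0 40 -1;25 1 40 0;0 0 40 0;0 0 25 0;0 0 18 0;0 0 10 0;0 0 0 0;0 0 0 0", "jaw": 0.45}}

```text
time: 12.68
eef_pos: [0.4831, -0.2872, 0.0282]
ee_rot: [3.136, -0.177, 0.002]
wrist_force: [-0.3, 0.1, 0.0]
gripper_width: 0.0379
gripper_force: 0.0
```

```bash
python3 - <<'E'
from h import *
go(.4831,-.2856,.0215,1.4602-np.pi/2)
E
```

```text
t 12.68 turn -0.1 deg; shift after turn [-0.2 -1.6  6.7] before turn [-0.2 -1.6  6.7] pos [ 0.4831 -0.2872  0.0282] tilt [ 0.001 -0.001 -1.   ] F [-0.3  0.1  0. ]
```

Emit:
{"api": "jog_arm", "payload": {"deltas": "0 -1 4 0;0 0 2 0;0 0 0 0"}}

```text
time: 13.05
eef_pos: [0.4826, -0.2856, 0.0209]
ee_rot: [-3.136, 0.177, 0.0]
wrist_force: [-1.0, -0.3, 0.6]
gripper_width: 0.0384
gripper_force: 0.0
```

Emit:
{"api": "jog_arm", "payload": {"deltas": "0 0 0 0;0 0 0 0;0 0 0 0;0 0 0 0;0 0 0 0", "jaw": 0.1, "squeeze": 40}}

```text
time: 13.68
eef_pos: [0.4828, -0.2859, 0.0213]
ee_rot: [3.136, -0.178, 0.001]
wrist_force: [0.0, 0.2, 3.0]
gripper_width: 0.0137
gripper_force: 39.5
```

Emit:
{"api": "jog_arm", "payload": {"deltas": "0 0 -3 0;0 0 -10 0;0 0 -30 0;0 0 -40 0;0 0 -50 0;0 0 -30 0;0 0 0 0"}}

```text
time: 14.55
eef_pos: [0.4837, -0.2867, 0.1873]
ee_rot: [3.133, -0.177, 0.006]
wrist_force: [0.0, -1.2, -1.3]
gripper_width: 0.0141
gripper_force: 39.2
```

```bash
python3 - <<'E'
from h import *
gc(-26,8,150)
c=grab("wrist","w4",160,70,320,240,2)
E
```

```text
t 14.55 turn -102.8 deg; shift after turn [274.8   1.7  37.3] before turn [ -59.1 -268.5   36.3] pos [ 0.4837 -0.2867  0.1873] tilt [ 0.004 -0.003 -1.   ] F [ 0.  -1.2 -1.3]
```

View pics/w4.png

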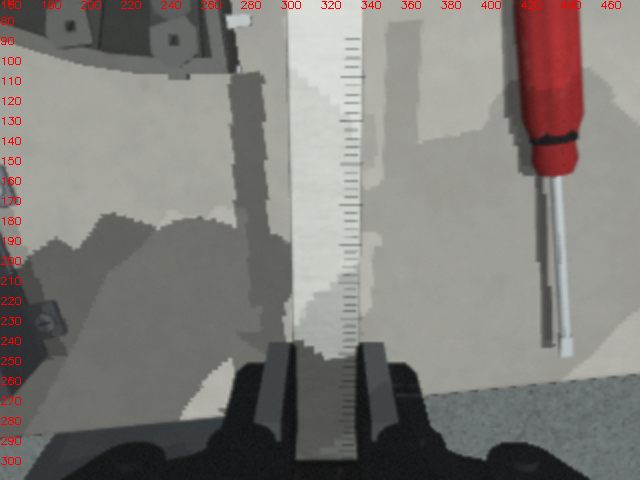

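The caliper is held straight between the pads, its beam running up the picture at columns 305–341. I'll check for pitch and offset numerically.

```bash
python3 - <<'E'
from h import *
from rig import state
c=pickle.load(open("w4.pkl","rb"));g=c["img"].astype(int).sum(2)//3
s=state();yaw=2*np.arctan2(s["ee_rot"][1],s["ee_rot"][0]);cy=yaw+np.pi/2
b=s["eef_pos"];ux=np.array([np.cos(yaw),np.sin(yaw),0]);uy=np.array([np.sin(yaw),-np.cos(yaw),0])
def P(lx,ly,lz): # caliper coords -> world ; tool x=-cal y ; tool y=-cal x
    return b+ux*(-(ly+8))/1000-uy*(lx-12)/1000+np.array([0,0,(lz-21.3)/1000])
print(proj(c,np.array([P(20,-95,8),P(4,-95,8),P(20,-50,8),P(4,-50,8),P(20,-30,8),P(4,-30,8)])).round(1).tolist())
for r in range(2,60,6):print(r,g[r,296:350:2].tolist())
for r in (80,150,180):print(r,g[r,296:350:1].tolist())
E
```

```text
[[300.2, 69.2], [340.3, 69.3], [302.4, 178.1], [338.6, 178.1], [303.2, 220.1], [337.9, 220.0]]
2 [79, 75, 75, 79, 88, 101, 110, 119, 114, 102, 94, 80, 74, 75, 77, 77, 111, 139, 142, 147, 149, 158, 162, 161, 162, 161, 162]
8 [102, 102, 102, 102, 102, 91, 87, 89, 92, 79, 79, 79, 100, 116, 144, 147, 165, 165, 164, 164, 163, 164, 161, 163, 162, 162, 162]
14 [165, 165, 145, 137, 149, 159, 162, 164, 164, 164, 164, 164, 164, 165, 166, 164, 164, 165, 165, 164, 164, 163, 162, 163, 163, 164, 164]
20 [166, 165, 166, 165, 167, 168, 166, 164, 166, 166, 167, 167, 167, 167, 168, 166, 166, 166, 165, 164, 165, 165, 164, 164, 162, 162, 164]
26 [168, 167, 167, 168, 167, 168, 166, 166, 167, 167, 167, 168, 168, 169, 167, 168, 168, 167, 167, 166, 166, 165, 165, 164, 165, 164, 163]
32 [170, 169, 169, 170, 169, 169, 170, 170, 169, 171, 172, 171, 170, 169, 169, 167, 167, 166, 165, 165, 165, 167, 165, 165, 165, 165, 165]
38 [172, 172, 172, 172, 171, 173, 173, 172, 173, 170, 169, 169, 168, 167, 168, 166, 166, 167, 167, 168, 167, 166, 166, 166, 166, 166, 166]
44 [173, 172, 171, 171, 170, 170, 170, 172, 169, 171
[... 488 characters left out ...]
 217, 217, 216, 216, 216, 216, 216, 216, 216, 215, 215, 216, 216, 216, 217, 217, 218, 218, 218, 218, 214, 179, 168, 169, 170, 170, 170, 171, 170, 171]
150 [161, 161, 162, 162, 162, 162, 161, 159, 143, 176, 197, 202, 203, 202, 202, 203, 204, 203, 204, 204, 205, 204, 205, 205, 206, 204, 204, 205, 204, 203, 203, 202, 202, 203, 200, 199, 198, 199, 199, 201, 200, 200, 200, 197, 165, 158, 161, 161, 162, 162, 163, 172, 175, 175]
180 [160, 159, 158, 160, 160, 160, 161, 160, 160, 153, 193, 203, 203, 205, 204, 205, 204, 203, 202, 203, 204, 204, 203, 204, 203, 204, 204, 204, 203, 204, 204, 204, 203, 201, 201, 197, 162, 151, 149, 150, 150, 153, 173, 183, 147, 149, 153, 153, 153, 153, 153, 154, 154, 154]
```

```bash
python3 - <<'E'
from h import *
c=pickle.load(open("w4.pkl","rb"));g=c["img"].astype(int).sum(2)//3
print([(r,int(g[r,315])) for r in range(56,82,1)])
E
```

```text
[(56, 168), (57, 169), (58, 169), (59, 169), (60, 171), (61, 170), (62, 169), (63, 169), (64, 169), (65, 168), (66, 159), (67, 197), (68, 214), (69, 217), (70, 218), (71, 218), (72, 218), (73, 218), (74, 217), (75, 218), (76, 217), (77, 218), (78, 217), (79, 217), (80, 217), (81, 216)]
```

Emit:
{"api": "jog_arm", "payload": {"deltas": "-7 -33 0 0;-9 -40 0 -3;-11 -42 0 -5;-14 -42 0 -7;-14 -42 0 -8;-14 -35 0 -8;0 -30 0 -8;0 0 0 -8"}}

```text
time: 15.6
eef_pos: [0.3942, -0.029, 0.1825]
ee_rot: [-2.942, -1.097, 0.002]
wrist_force: [1.4, 0.6, -1.5]
gripper_width: 0.0143
gripper_force: 39.3
```

Emit:
{"api": "jog_arm", "payload": {"deltas": "0 0 0 -8;0 0 0 -8;0 0 0 -8;0 0 0 -8;0 0 0 -8;0 0 0 -8;0 0 0 -5;0 0 0 0"}}

```text
time: 16.6
eef_pos: [0.3949, -0.0306, 0.1826]
ee_rot: [-2.151, -2.286, 0.001]
wrist_force: [0.6, 0.1, -1.1]
gripper_width: 0.0139
gripper_force: 39.3
```

```bash
python3 - <<'E'
from h import *
gc(-26,8,60)
E
```

```text
t 16.60 turn -2.8 deg; shift after turn [ 10.4  62.  122.6] before turn [ 13.3  61.7 122.5] pos [ 0.3949 -0.0306  0.1826] tilt [-0.002  0.001 -1.   ] F [ 0.6  0.1 -1.1]
```

Emit:
{"api": "jog_arm", "payload": {"deltas": "4 20 0 -2.8;4 22 20 0;2 20 20 0;0 0 30 0;0 0 20 0;0 0 10 0;0 0 0 0;0 0 0 0"}}

```text
time: 17.6
eef_pos: [0.4568, -0.0152, 0.0849]
ee_rot: [2.096, 2.339, 0.001]
wrist_force: [0.1, -0.5, -1.3]
gripper_width: 0.0138
gripper_force: 39.4
```

```bash
python3 - <<'E'
from h import *
gc(-26,8,28)
c=grab("wrist","w5",180,60,280,180,2)
print(proj(c,w(CASE,[(70,20,12),(70,-4,12),(70,46,44.5),(70,-46,44.5),(8,20,12),(8,-4,12),(0,56,44.5),(0,-56,44.5)])).round(1).tolist())
E
```

```text
t 17.60 turn 0.0 deg; shift after turn [ 2.  -1.2 56.9] before turn [ 2.  -1.3 56.9] pos [ 0.4568 -0.0152  0.0849] tilt [ 0.001 -0.    -1.   ] F [ 0.1 -0.5 -1.3]
[[299.8, 52.4], [343.0, 52.4], [238.5, 45.2], [438.6, 45.3], [301.9, 162.0], [341.0, 162.0], [230.2, 190.4], [442.8, 190.4]]
```

View pics/w5.png

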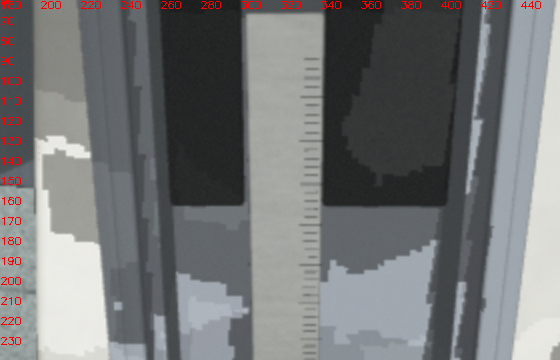

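The insert edge appears at (302, 162) and (341, 162), just as predicted, and the beam is centred over the channel. Lowering.

Emit:
{"api": "jog_arm", "payload": {"deltas": "2 -0.5 15 0;0 0 20 0;0 0 10 0;0 0 5 0;0 0 2 0;0 0 0 0"}}

```text
time: 18.4
eef_pos: [0.4559, -0.0132, 0.0324]
ee_rot: [2.095, 2.34, 0.0]
wrist_force: [-0.7, 0.3, -1.5]
gripper_width: 0.014
gripper_force: 39.4
```

Emit:
{"api": "jog_arm", "payload": {"deltas": "0 0 2 0;0 0 1 0;0 0 0 0"}}

```text
time: 18.77
eef_pos: [0.4556, -0.0131, 0.029]
ee_rot: [-2.096, -2.341, -0.0]
wrist_force: [0.4, -0.2, -1.7]
gripper_width: 0.0137
gripper_force: 39.4
```

Emit:
{"api": "jog_arm", "payload": {"deltas": "0 0 1 0;0 0 0.5 0;0 0 0 0"}}

```text
time: 19.15
eef_pos: [0.4556, -0.0131, 0.0275]
ee_rot: [-2.096, -2.34, -0.0]
wrist_force: [-0.4, -1.2, -0.8]
gripper_width: 0.0139
gripper_force: 39.4
```

Emit:
{"api": "jog_arm", "payload": {"deltas": "0 0 0.5 0;0 0 0 0"}}

```text
time: 19.4
eef_pos: [0.4557, -0.0131, 0.0272]
ee_rot: [2.095, 2.34, 0.0]
wrist_force: [-0.4, 1.3, 1.8]
gripper_width: 0.0139
gripper_force: 39.7
```

Emit:
{"api": "jog_arm", "payload": {"deltas": "0 0 0 0;0 0 0 0;0 0 0 0;0 0 -5 0;0 0 -20 0;0 0 -40 0;0 0 -60 0;-30 0 -40 0", "jaw": 0.35}}

```text
time: 20.4
eef_pos: [0.4594, -0.0423, 0.1953]
ee_rot: [2.091, 2.341, 0.002]
wrist_force: [1.3, -1.4, -0.1]
gripper_width: 0.03
gripper_force: 0.0
```

```bash
python3 - <<'E'
from h import *
gc(309,0,110)
c=grab("scene","s5",170,140,160,120,5)
E
```

```text
t 20.40 turn 0.2 deg; shift after turn [364.2   7.2  85.3] before turn [364.2   8.1  85. ] pos [ 0.4594 -0.0423  0.1953] tilt [ 0.003 -0.001 -1.   ] F [ 1.3 -1.4 -0.1]
```

View pics/s5.png

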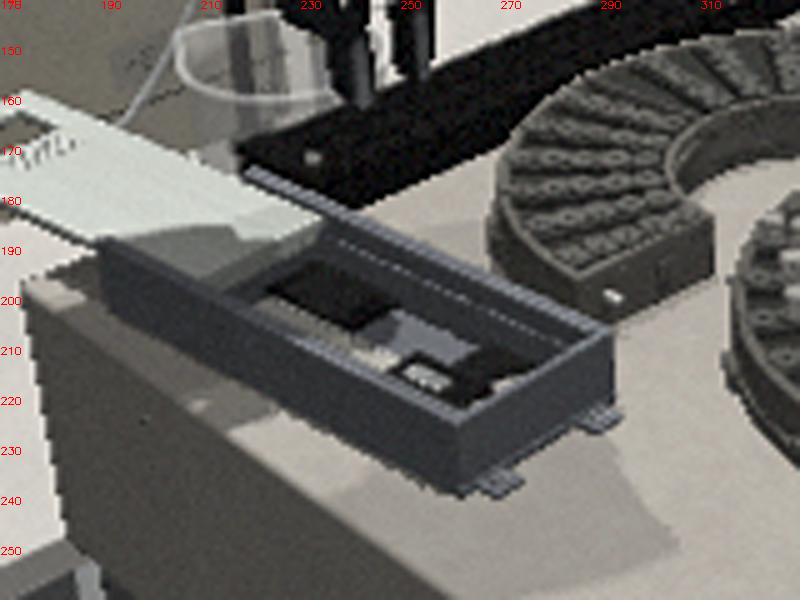

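The caliper lies low and flat in the bay, with the beam and display visible at about (245–258, 211–217). Now the cover.

Emit:
{"api": "jog_arm", "payload": {"deltas": "45 3 0 0;50 2 0 0;50 2 0 0;50 0 0 0;50 0 0 0;50 0 0 0;45 0 20 0;22 0 40 0", "jaw": 0}}

```text
time: 21.45
eef_pos: [0.4266, 0.3203, 0.1331]
ee_rot: [2.092, 2.342, 0.006]
wrist_force: [0.6, -0.4, -0.3]
gripper_width: 0.0002
gripper_force: 0.0
```

Emit:
{"api": "jog_arm", "payload": {"deltas": "0 0 20 0;0 0 0 0;0 0 0 0"}}

```text
time: 21.82
eef_pos: [0.427, 0.3171, 0.1136]
ee_rot: [2.096, 2.339, 0.002]
wrist_force: [-0.2, 0.7, -0.1]
gripper_width: 0.0
gripper_force: 0.0
```

```bash
python3 - <<'E'
from h import *
gc(305,0,46)
E
```

```text
t 21.82 turn -0.0 deg; shift after turn [-0.6  0.  67.6] before turn [-0.6 -0.1 67.6] pos [0.427  0.3171 0.1136] tilt [ 0.002  0.001 -1.   ] F [-0.2  0.7 -0.1]
```

Emit:
{"api": "jog_arm", "payload": {"deltas": "0 0 30 0;0 0 20 0;0 0 10 0;0 0 5 0;0 0 2 0;0 0 0 0"}}

```text
time: 22.58
eef_pos: [0.4265, 0.3178, 0.0457]
ee_rot: [2.095, 2.34, 0.001]
wrist_force: [-0.2, 0.2, 0.2]
gripper_width: 0.0
gripper_force: 0.0
```

Emit:
{"api": "jog_arm", "payload": {"deltas": "-3 0 0 0;-3 0 0 0;-3 0 0 0;-3 0 0 0;-5 0 0 0;-7 0 0 0;-8 0 0 0;-8 0 0 0"}}

```text
time: 23.58
eef_pos: [0.4305, 0.2772, 0.0451]
ee_rot: [2.096, 2.34, -0.0]
wrist_force: [0.2, 3.2, 0.8]
gripper_width: -0.0001
gripper_force: 1.3
```

Emit:
{"api": "jog_arm", "payload": {"deltas": "-10 0 0 0;-10 0 -1 0;-10 0 -1 0;-10 0 -1 0;-10 0 -1 0;-10 0 -1 0;-10 0 -1 0;-10 0 0 0"}}

```text
time: 24.58
eef_pos: [0.4394, 0.1977, 0.0512]
ee_rot: [2.095, 2.34, 0.0]
wrist_force: [-0.4, 1.6, -0.1]
gripper_width: 0.0001
gripper_force: 0.8
```

Emit:
{"api": "jog_arm", "payload": {"deltas": "-10 0 0 0;-10 0 0 0;-10 0 0 0;-10 0 0 0;-10 0 0 0;-10 0 0 0;-8 0 0 0;-6 0 0 0"}}

```text
time: 25.58
eef_pos: [0.4473, 0.1244, 0.0509]
ee_rot: [-2.096, -2.34, 0.0]
wrist_force: [-0.8, 1.4, -0.8]
gripper_width: -0.0001
gripper_force: 1.0
```

```bash
python3 - <<'E'
from h import *
gc(92.5,0,51)
E
```

```text
t 25.57 turn 0.0 deg; shift after turn [-19.3   0.9  -0.1] before turn [-19.3   0.9  -0.1] pos [0.4473 0.1244 0.0509] tilt [-0.  0. -1.] F [-0.8  1.4 -0.8]
```

Emit:
{"api": "jog_arm", "payload": {"deltas": "-4 0 0 0;-4 0 0 0;-3 0 0 0;-3 0 0 0;-2 0 0 0;-1 0 0 0;0 0 0 0"}}

```text
time: 26.45
eef_pos: [0.4493, 0.1078, 0.0511]
ee_rot: [2.096, 2.34, -0.0]
wrist_force: [-0.3, 0.4, -0.6]
gripper_width: 0.0005
gripper_force: 0.4
```

Emit:
{"api": "jog_arm", "payload": {"deltas": "-1 0 0 0;-1 0 0 0;0 0 0 0"}}

```text
time: 26.82
eef_pos: [0.4498, 0.1059, 0.0515]
ee_rot: [2.095, 2.34, 0.001]
wrist_force: [-1.2, 1.7, 5.6]
gripper_width: 0.0002
gripper_force: 2.6
```

Emit:
{"api": "jog_arm", "payload": {"deltas": "0 0 -3.5 0;-1 0 0 0;-1 0 0 0;0 0 0 0"}}

```text
time: 27.32
eef_pos: [0.4498, 0.1039, 0.0546]
ee_rot: [2.096, 2.34, 0.0]
wrist_force: [0.2, 1.3, 3.4]
gripper_width: 0.0004
gripper_force: 1.3
```

Emit:
{"api": "jog_arm", "payload": {"deltas": "-1 0 -1 0;0 0 0 0"}}

```text
time: 27.58
eef_pos: [0.4496, 0.1029, 0.0554]
ee_rot: [-2.096, -2.34, 0.0]
wrist_force: [-0.7, 0.9, 0.1]
gripper_width: 0.0004
gripper_force: 0.4
```

Emit:
{"api": "jog_arm", "payload": {"deltas": "0 0 1.2 0;-1 0 0 0;-1 0 0 0;0 0 0 0"}}

```text
time: 28.08
eef_pos: [0.45, 0.1018, 0.0545]
ee_rot: [-2.094, -2.34, -0.003]
wrist_force: [-1.2, 7.2, 4.5]
gripper_width: 0.0003
gripper_force: 3.8
```

Emit:
{"api": "jog_arm", "payload": {"deltas": "3 0 0 0;0 0 -5 0;0 0 -20 0;0 0 -50 0;0 0 -50 0;0 0 -20 0;0 0 0 0;0 0 0 0"}}

```text
time: 29.08
eef_pos: [0.4491, 0.1039, 0.1977]
ee_rot: [-2.094, -2.339, 0.002]
wrist_force: [-0.5, -0.4, 0.7]
gripper_width: 0.0004
gripper_force: 0.0
```

```bash
python3 - <<'E'
from h import *
from rig import capture
c=capture("wrist");g=c["img"].astype(int).sum(2)//3
gc(106,0,200)
for L in [(121,0,38),(118.5,0,35),(118.5,0,30),(83.5,0,35),(83.5,0,30),(81,0,38)]:print(L,proj(c,w(CASE,[L]))[0].round(1))
u=int(proj(c,w(CASE,[(101,14,38)]))[0][0]);print(u,[(r,int(g[r,u])) for r in range(130,215)])
# reference
c=pickle.load(open("w2.pkl","rb"));g=c["img"].astype(int).sum(2)//3
for L in [(121,0,38),(118.5,0,35),(83.5,0,35),(81,0,38)]:print(L,proj(c,w(CASE,[L]))[0].round(1))
u=int(proj(c,w(CASE,[(101,14,38)]))[0][0]);print(u,[(r,int(g[r,u])) for r in range(130,215)])
E
```

```text
t 29.12 turn 0.0 deg; shift after turn [14.6  1.6 -2.5] before turn [14.6  1.6 -2.5] pos [0.4489 0.1039 0.1975] tilt [-0.003  0.    -1.   ] F [ 0.9 -1.  -0.6]
(121, 0, 38) [325.4 147.4]
(118.5, 0, 35) [325.3 149.6]
(118.5, 0, 30) [325.3 148.6]
(83.5, 0, 35) [325.2 187.4]
(83.5, 0, 30) [325.2 185.9]
(81, 0, 38) [325.2 191. ]
309 [(130, 139), (131, 141), (132, 141), (133, 139), (134, 138), (135, 137), (136, 135), (137, 135), (138, 136), (139, 135), (140, 134), (141, 136), (142, 135), (143, 138), (144, 137), (145, 134), (146, 133), (147, 131), (148, 129), (149, 93), (150, 80), (151, 97), (152, 103), (153, 102), (154, 94), (155, 108), (156, 179), (157, 186), (158, 186), (159, 180), (160, 128), (161, 108), (162, 142), (163, 184), (164, 190), (165, 192), (166, 191), (167, 116), (168, 114), (169, 190), (170, 201), (171, 200), (172, 196), (173, 131), (174, 124), (175, 181), (176, 200), (177, 204), (178, 202), (179, 195), (180, 130), (181, 157), (182, 197), (183, 206), (184, 207), (185, 204), (186, 200), (187, 174), (188, 107), (189, 94), (190, 89), (191, 95), (192, 113), (193, 192), (194, 23
[... 674 characters left out ...]
164), (157, 124), (158, 124), (159, 178), (160, 186), (161, 184), (162, 183), (163, 152), (164, 116), (165, 165), (166, 201), (167, 206), (168, 202), (169, 178), (170, 127), (171, 144), (172, 184), (173, 197), (174, 200), (175, 196), (176, 146), (177, 123), (178, 174), (179, 198), (180, 201), (181, 198), (182, 163), (183, 124), (184, 164), (185, 197), (186, 204), (187, 205), (188, 202), (189, 194), (190, 158), (191, 104), (192, 99), (193, 125), (194, 194), (195, 230), (196, 235), (197, 236), (198, 235), (199, 230), (200, 222), (201, 218), (202, 204), (203, 168), (204, 204), (205, 211), (206, 218), (207, 218), (208, 202), (209, 167), (210, 206), (211, 213), (212, 219), (213, 219), (214, 203)]
```

```bash
python3 -c "
from rig import job
print(job.hand_in())"
```

```text
the job is handed in; nothing more can be done
None
```

I put the caliper in its recess and slid the cover shut to the end wall. The wrist camera shows the catch back up in its opening; I did not touch the screwdriver, tin or hex keys. I handed the job in at about 29 s, and no verdict came back.

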